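# Isolate the reservoir and bleed the sensor line

## Robot

A 7-joint arm with a two-finger parallel gripper is mounted at the origin on a cart in front of the work surface, level with it; the furniture and walls round the work are solid. World frame = base frame: x ahead of the robot, y to its left, z up, the work surface at z = 0. Lengths are in m, angles in rad, forces in N, time in s.
With the tool pointing down it reaches from about 0.35 to 0.9 m from the base axis. Payload 7.2 kg.
Tool frame: the origin (TCP) lies on the centre line of the jaws, within the pads' length; the fingertips stand 19 mm ahead of it and the grasp point (between the pads) is the TCP (nose_length is the distance from the TCP to the fingertips, in m); z points along the fingers, y is the line along which they close (so a half turn about z gives the same grasp; the last joint's range is limited). The gripper opens to 88 mm and grips with 3 to 60 N. Pads are 20 mm wide; open, the fingers measure 115 mm over their backs; the gripper's body (75 mm by 178 mm) begins 61 mm behind the grasp point.
Start: joints at [1.245, 0.411, -0.013, 1.596, 0.006, 1.134, -0.082], TCP at [0.159, -0.604, 0.242] pointing down, gripper open.
Joint ranges: [-2.95, 2.95], [-0.29, 1.99], [-1.47, 1.44], [0.14, 2.54], [-1.03, 4.17], [0.13, 1.85], [-2.86, 2.86]. Speed limits (rad/s): [2.39, 2.39, 3.01, 3.01, 3.14, 3.14, 3.14].

## Interface

Orientations are given as a unit quaternion [w, x, y, z].
In Python, from workcell import movep, move_linear, move_j, move_gripper, pause, inverse_kinematics, read_state, read_camera, camera_info, MotionError, close_job, find_in, nose_length gives the robot as it stands. Calls block until the motion is done:
- movep(position, orientation): joint-space move of the TCP to a pose.
- move_linear(position, frame=None, velocity=0.15): straight line of the TCP; frame=None keeps the orientation; velocity is the mean speed in m/s.
- move_j(angles): joint-space move.
- move_gripper(opening, force=None): opening from 0.0 (shut) to 1.0 (fully open); force is the grip in N (None keeps the last); returns when the fingers have stopped.
- pause(seconds).
- inverse_kinematics(position, orientation): joint angles nearest the present ones, or None.
- read_state(): the state.
- read_camera(name): name is "side" or "top" or "wrist"; returns the picture (480x640x3 uint8, red, green, blue); there is no depth.
- camera_info(name): a dict with "intrinsics" (3x3 intrinsics, pixels), "dist" ([k1, k2, p1, p2, k3] as OpenCV has them; the pictures are not rectified), "pose" (4x4, takes a point from camera to world coordinates); the wrist camera has in their place "T_tool_cam" (4x4, takes a point from camera to tool coordinates, whose origin is the TCP and whose axes are the flange's). Camera axes: x right, y up, looking along -z (the intrinsics and any distortion apply to the point x, -y, -z); pixel columns grow to the right and rows downward; lengths in m; the calibration is good to about 2 mm. A picture is of the moment at which its call begins: read the wrist's pose just before it. camera_info takes no time and is no camera call.
A pose or a line that the arm cannot do raises MotionError and nothing moves.
- close_job(): hands the job in; it is judged then, once.
Trained networks look in the newest picture that a camera, given by its name, has taken for a name from the list of things; names that differ only in an ending like _2 or _b are one class to them, and where a whole thing is asked for, a point or a joint stands for the part that bears it (a point fixed in the world has none). Each returns a list of dicts, best first, with "conf" (0 to 1); they miss things now and then, are a little off and sometimes report something else, mostly with a low value. They report only what shows in the picture. A call takes as long as a camera call.
- find_in(query, camera): "position" ([column, row] in pixels, amid what is visible of it).
The state is a dict: "t": time; "qpos": joint angles; "qvel": joint speeds; "tau": joint torques, N m; "ee_pos": TCP position; "tool_rot": TCP orientation; "contact_force": force on the tool from outside, world axes, zero at the start; "moment": the same for the moment, N m; "gripper_width": opening from 0.0 (shut) to 1.0 (fully open); "grasp_force": force on a finger pad.
Only numpy, scipy, OpenCV 4.12 (cv2) and the standard library are available. Lean on these libraries where they do the work, as an engineer would, in place of code of your own. Each camera call takes 0.05 s, during which the arm holds its last target. There are 200 camera calls.

## Task

Make the pressure-sensor rig safe for changing the sensor, by pushing its handles with a fingertip: first swing the reservoir's supply lever fully shut (across the pipe), and only then push the bleed valve's T-bar round about half a turn anticlockwise to open it. Leave the sensor's own lever open so that the sensor vents too; the rig must stay standing where it is, the things beside it must not be knocked or lifted, and all handles are let go at the end.

Things in the scene. Friction and masses are not known exactly. Their poses are not given: they have to be found in the camera images.
- rig: 5 kg grey steel plate, 150 (x) x 340 (y) mm, loose on rubber feet. Origin: centre of underside; x to the valve side (away from the robot at yaw 0), y along it, z up. Reservoir (44 mm thick) with gauge on the -x half; pipe run along y at x = +22 mm with supply valve (y = +85), bleed block (y = +8), sensor valve (y = -72), sensor. Only handles and stems (within 12 mm of a stem axis, up to 67 mm; T-bar hub 74) rise over 63 mm
- supply_lever (a joint): quarter-turn lever of the supply valve on a vertical stem. 0 = fully open (points along the pipe, to the rig's +y), 1.571 = fully shut on its stop (across the pipe, to the rig's +x); closes clockwise from above. Stays where left; 0.22 N m of friction (5 N at the grip). Found open or up to 0.4 from it
- supply_lever_stem (a point): point on the axis of the supply lever's stem, at the lever's mid height, 88 mm above the worktop
- supply_lever_grip (a point): point on the supply lever's black sleeve, 46 mm from the stem axis, on its centre line, mid height (88 mm up). The sleeve is 12.5 mm wide, 12 mm high (82 to 94 mm up) and reaches from 20 to 66 mm from the stem
- bleed_bar (a joint): T-bar of the bleed needle valve on the block in mid-run, on a vertical stem. 0 = closed stop, grows anticlockwise from above as it opens, 3.14 = open half a turn; stop at 9.42. Stays where left; 0.08 N m of friction (3 N at 27 mm). Found within 0.1 of closed
- bleed_bar_stem (a point): point on the axis of the T-bar's stem at the bar's mid height, 87 mm above the worktop; a round hub of 15 mm diameter surrounds it
- bleed_bar_end (a point): point on one arm of the T-bar, 27 mm from the stem axis, on the bar's centre line (the arm that points to the rig's +x when closed). The bar is a round steel rod 8 mm thick, 11 mm at its ball ends, 40 mm from the axis to either tip, level, 87 mm above the worktop
- sensor_lever (a joint): lever of the sensor valve, like the supply lever. 0 = open (along the pipe, to the rig's -y), 1.571 = shut; found within 0.1 of open, to be left so
- sensor_lever_grip (a point): point on the sensor lever's sleeve, 46 mm from its stem, 88 mm above the worktop
- screen_top (a point): middle of the upper edge of the computer screen, which stands along y between robot and rig: 580 mm wide, upper edge 425 mm above the worktop and about 25 mm thick, leaning 10 degrees away from the robot. Reach over it. Beyond the rig stands a black computer case, 430 mm tall, and to the right a bench supply, 155 mm tall
- thread_tape: roll of white tape, 61 mm across, 19 high, lying flat; bystander; origin under its centre
- hex_keys: black hex key set, 30 x 85 x 20 mm; bystander; origin under its centre
- marker: black marker pen, 119 mm long, 15 thick, lying; bystander; origin under its centre

How it is judged:
By the outcome, as a careful person would: the job done as asked, in the order asked, and still so for the second after the job is handed in, with the robot touching nothing.
It also fails if it takes over 64 s, if anything falls off the work surface, if the arm or the gripper's body presses on something with over 40 N, if the wrist force passes 120 N, or if a joint passes its speed limit or range.

## Working session

There is one attempt and no reset: what is moved stays moved. The work goes in short steps, each a Python script; the robot and the scene stay as the last script left them, time stands still between calls to the robot, and variables do not carry over. Pictures are saved under pics/ and viewed, at most 10 in all, crops included, and the job is handed in when it is done.

```bash
mkdir -p pics
cat > h.py <<'E'
import numpy as np, cv2, json
from workcell import *
def ray(px,name,st=None):
    ci=camera_info(name);K=np.array(ci["intrinsics"]);d=np.array(ci["dist"])
    n=cv2.undistortPoints(np.array([[px]],float),K,d)[0,0]
    v=np.array([n[0],-n[1],-1.])
    if name=="wrist":
        from scipy.spatial.transform import Rotation as R
        T=np.eye(4);q=np.array(st["tool_rot"])
        T[:3,:3]=q if q.shape==(3,3) else R.from_quat(q[[1,2,3,0]]).as_matrix()
        T[:3,3]=st["ee_pos"];T=T@np.array(ci["T_tool_cam"])
    else: T=np.array(ci["pose"])
    return T[:3,3],T[:3,:3]@v
def at_z(px,name,z,st=None):
    o,v=ray(px,name,st);return o+v*(z-o[2])/v[2]
Z=dict(supply_lever_stem=.088,supply_lever_grip=.088,bleed_bar_stem=.087,bleed_bar_end=.087,sensor_lever_grip=.088,screen_top=.425,thread_tape=.01,hex_keys=.01,marker=.008,rig=.03)
def look(name,names=Z,save=None):
    st=read_state();im=read_camera(name)
    if save: cv2.imwrite(f"pics/{save}.png",im[:,:,::-1])
    for n in names:
        for r in find_in(n,name)[:2]:
            print(name,n,np.round(r["position"],1),round(r["conf"],2),np.round(at_z(r["position"],name,Z[n],st),4))
E
python3 - <<'E'
from h import *
s=read_state();print(s,nose_length)
for c in("side","top","wrist"):
    ci=camera_info(c);print(c,np.round(ci.get("pose",ci.get("T_tool_cam")),3).tolist())
for c in("top","side"): look(c,save=c)
E
```

```text
{'t': 0.0, 'qpos': array([ 1.2447768 ,  0.41190625, -0.01272569,  1.597048  ,  0.00559327,
        1.13430238, -0.08217599]), 'qvel': array([-0.00056158,  0.00179315, -0.00089421, -0.00035204,  0.00021394,
       -0.00116795,  0.00023313]), 'tau': array([ 3.35664799e-04, -5.87948442e+01,  6.42386992e-01, -2.91076165e+01,
       -5.36917860e-02,  1.84989301e-02,  1.22810611e-04]), 'ee_pos': array([ 0.15920514, -0.60388337,  0.24080341]), 'tool_rot': array([-7.99132207e-04,  9.91698556e-01,  1.28581921e-01, -1.56061891e-04]), 'contact_force': array([-0.36233515, -0.27989396, -0.09236608]), 'moment': array([-0.00521141, -0.02886372, -0.00319945]), 'grasp_force': 0.0, 'gripper_width': 0.9986371316734924} 0.019
side [[-0.973, 0.149, -0.175, 0.383], [-0.229, -0.586, 0.777, 0.637], [0.014, 0.797, 0.604, 0.833], [0.0, 0.0, 0.0, 1.0]]
top [[0.006, 0.998, -0.062, 0.464], [-1.0, 0.006, 0.006, -0.111], [0.007, 0.062, 0.998, 1.402], [0.0, 0.0, 0.0, 1.0]]
wrist [[0.0, 0.953, 0.302, 0.083], [1.0, -0.0, 0.0, -0.0], [0.0, 0.302, -0.953, -0.143], [0.0, 0.0, 0.0, 1.0]]
top supply_lever_stem [276.3 261.4] 0.72 [ 0.4872 -0.0193  0.088 ]
top supply_lever_grip [275.8 261.7] 0.52 [ 0.4864 -0.018   0.088 ]
top supply_lever_grip [231.9 250.8] 0.43 [0.5132 0.093  0.088 ]
top bleed_bar_stem [275.3 264.2] 0.58 [ 0.4801 -0.0168  0.087 ]
top bleed_bar_end [273.  252.7] 0.69 [ 0.5091 -0.0107  0.087 ]
top bleed_bar_end [226.6 188.7] 0.59 [0.6711 0.1092 0.087 ]
top sensor_lever_grip [311.6 256.4] 0.47 [ 0.5003 -0.108   0.088 ]Traceback (most recent call last):
  File "<stdin>", line 5, in <module>
  File "h.py", line 21, in look
    for r in find_in(n,name)[:2]:
             ~~~~~~~^^^^^^^^
ValueError: it knows: bleed_bar, bleed_bar_end, bleed_bar_stem, hex_keys, marker, rig, sensor_lever, sensor_lever_grip, supply_lever, supply_lever_grip, supply_lever_stem, thread_tape
```

```bash
sed -i 's/screen_top=.425,//' h.py
python3 - <<'E'
from h import *
look("top",["thread_tape","hex_keys","marker","rig"]);look("side",save="side")
a=cv2.imread("pics/top.png")[120:330,150:430]
cv2.imwrite("pics/topc.png",cv2.resize(a,None,fx=2.8,fy=2.8,interpolation=cv2.INTER_CUBIC))
E
```

```text
top thread_tape [417.4 263. ] 0.77 [ 0.4863 -0.3909  0.01  ]
top hex_keys [409.7 226.4] 0.77 [ 0.5844 -0.3708  0.01  ]
top marker [225.7 188.8] 0.47 [0.6832 0.1248 0.008 ]
top rig [274.8 260.7] 0.63 [ 0.49   -0.0113  0.03  ]
side supply_lever_stem [330.4 352.5] 0.62 [0.4735 0.0561 0.088 ]
side supply_lever_grip [309.2 368.4] 0.76 [0.5074 0.1061 0.088 ]
side bleed_bar_stem [330.  350.9] 0.77 [0.4753 0.0514 0.087 ]
side sensor_lever_grip [331.5 296. ] 0.57 [ 0.505  -0.1106  0.088 ]
side thread_tape [353.7 256.7] 0.51 [ 0.4865 -0.3667  0.01  ]
side hex_keys [319.4 251.9] 0.66 [ 0.5902 -0.3639  0.01  ]
side marker [241.2 366.5] 0.55 [0.6715 0.0816 0.008 ]
side rig [329.  350.4] 0.55 [0.4849 0.0057 0.03  ]
```

View pics/side.png

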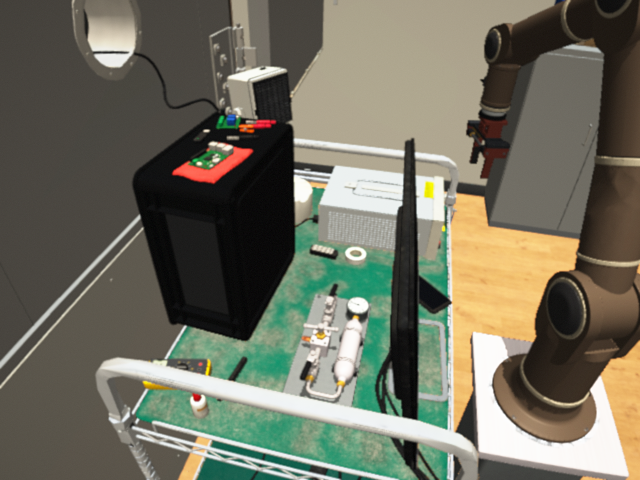

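View pics/topc.png

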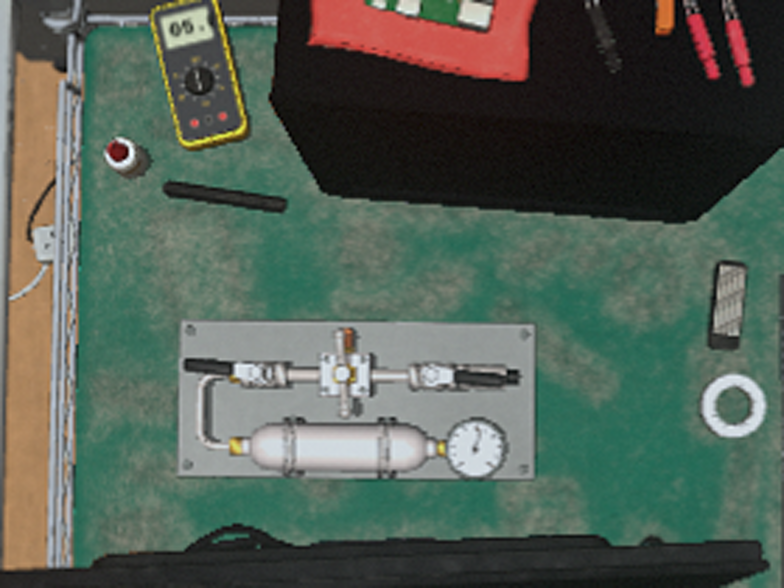

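Side view: the rig is behind the screen, with the case beyond it. Top crop: plate corners at about (180,321) and (535,478). The supply lever points left (+y) from a stem near (262,373), tilted slightly. The bleed hub is at (344,373), the sensor stem near (432,375), and the screen's far top edge at row ~540.

Run:
```python
from h import *
from scipy.optimize import least_squares
c=lambda x,y:(150+x/2.8,120+y/2.8)
for n,p,z in [("c1",(180,321),.012),("c2",(535,323),.012),("c3",(535,478),.012),("c4",(180,478),.012),("supstem",(262,373),.088),("suptip",(187,364),.088),("hub",(344,373),.087),("sentip",(519,378),.088),("sensstem",(432,375),.088),("screenL",(100,552),.425),("screenM",(430,537),.425),("screenR",(760,542),.425),("caseL",(270,100),.43),("caseR",(784,150),.43),("casebot",(330,192),0),("casebotR",(695,222),0)]:
    print(n,np.round(at_z(c(*p),"top",z)[:2],4))
q=[0,1,0,0]; D=[]
for p in [(.5,0,.3),(.6,0,.3),(.5,0,.5),(.65,0,.15),(.55,0,.1),(.45,0,.6),(.55,0,.65)]:
    j=inverse_kinematics(p,q); print(p,None if j is None else np.round(j,3))
    if j is not None and abs(j[2])<.1: D.append((p[0],p[2],j[1],j[3]))
D=np.array(D)
def f(x):
    r,z,a,b=D.T
    return np.r_[x[0]+x[1]*np.sin(a)+x[2]*np.sin(a+b+x[4])-r, x[3]+x[1]*np.cos(a)+x[2]*np.cos(a+b+x[4])-z]
s=least_squares(f,[0,.4,.4,.1,0]);print(s.x,s.cost)
```

```text
c1 [0.5589 0.1526]
c2 [ 0.559  -0.1863]
c3 [ 0.4117 -0.1867]
c4 [0.4096 0.15  ]
supstem [0.5073 0.0634]
suptip [0.515  0.1312]
hub [ 0.5078 -0.0103]
sentip [ 0.5042 -0.1679]
sensstem [ 0.5064 -0.0896]
screenL [0.3764 0.1252]
screenM [ 0.3878 -0.0944]
screenR [ 0.3854 -0.3145]
caseL [0.6801 0.0155]
caseR [ 0.6486 -0.3315]
casebot [0.6857 0.0118]
casebotR [ 0.6589 -0.3418]
(0.5, 0, 0.3) [ 0.503  0.216 -0.699  1.776  0.148  1.203 -1.808]
(0.6, 0, 0.3) [ 0.352  0.388 -0.591  1.551  0.223  1.271 -1.841]
(0.5, 0, 0.5) [ 0.572  0.155 -0.782  1.392  0.109  1.639 -1.766]
(0.65, 0, 0.15) [ 0.225  0.578 -0.437  1.603  0.275  1.021 -1.865]
(0.55, 0, 0.1) [ 0.287  0.501 -0.489  1.894  0.313  0.823 -1.937]
(0.45, 0, 0.6) [ 0.667  0.085 -0.848  1.233  0.066  1.852 -1.732]
(0.55, 0, 0.65) NoneTraceback (most recent call last):
  File "<stdin>", line 14, in <module>
    return func(*args, **kwargs)
    vector_fun = VectorFunction(
        fun_wrapped,
    ...<6 lines>...
        workers=workers
    )
    self._update_fun()
    ~~~~~~~~~~~~~~~~^^
    self.f = self.fun_wrapped(xp_copy(self.x))
             ~~~~~~~~~~~~~~~~^^^^^^^^^^^^^^^^^
    return np.atleast_1d(self.fun(x))
                         ~~~~~~~~^^^
    return self.f(x, *self.args, **self.kwargs)
           ~~~~~~^^^^^^^^^^^^^^^^^^^^^^^^^^^^^^
  File "<stdin>", line 12, in f
ValueError: not enough values to unpack (expected 4, got 0)
```

Run:
```python
from h import *
from scipy.optimize import least_squares
s=read_state();q=s["tool_rot"];u=s["ee_pos"][:2]/np.hypot(*s["ee_pos"][:2]);D=[]
for r,z in [(.6245,.2408),(.5,.3),(.6,.3),(.5,.5),(.65,.15),(.55,.1),(.45,.6),(.5,.6),(.7,.4)]:
    j=inverse_kinematics([*(u*r),z],q); print(r,z,None if j is None else np.round(j,3))
    if j is not None and abs(j[2])<.3: D.append((r,z,j[1],j[3]))
D=np.array(D)
def f(x):
    r,z,a,b=D.T
    return np.r_[x[0]+x[1]*np.sin(a+x[5])+x[2]*np.sin(a+b+x[4])-r, x[3]+x[1]*np.cos(a+x[5])+x[2]*np.cos(a+b+x[4])-z]
s=least_squares(f,[0,.4,.4,.1,0,0]);print(np.round(s.x,4),s.cost)
for y in(.11,0,-.03): print(np.round(inverse_kinematics([.4,y,.6],[0,1,0,0]),3))
```

```text
0.6245 0.2408 [ 1.245  0.411 -0.013  1.599  0.006  1.132 -0.082]
0.5 0.3 [ 1.24   0.15  -0.027  1.81   0.004  1.182 -0.101]
0.6 0.3 [ 1.242  0.326 -0.013  1.581  0.004  1.235 -0.084]
0.5 0.5 [ 1.226e+00  8.600e-02 -1.000e-02  1.430e+00  1.000e-03  1.625e+00
 -9.800e-02]
0.65 0.15 [ 1.248  0.537 -0.013  1.626  0.008  0.979 -0.081]
0.55 0.1 [ 1.246  0.451 -0.027  1.918  0.017  0.773 -0.103]
0.45 0.6 [ 1.215  0.023 -0.01   1.274  0.     1.845 -0.108]
0.5 0.6 [ 1.169  0.116  0.056  1.173 -0.007  1.853 -0.09 ]
0.7 0.4 [ 1.237  0.479  0.011  1.13  -0.005  1.532 -0.066]
[ 1.900e-03  5.332e-01  4.529e-01 -5.470e-02  2.300e-03  2.000e-04] 6.21783980754628e-07
[ 0.937  0.037 -1.326  1.285  0.038  1.847 -1.95 ]
[ 0.854 -0.04  -0.897  1.322 -0.032  1.845 -1.622]
[ 0.829 -0.038 -0.808  1.323 -0.029  1.845 -1.557]
```

Run:
```python
from h import *
from scipy.optimize import least_squares
from scipy.spatial.transform import Rotation as R
s=read_state();q=s["tool_rot"];R0=R.from_quat(np.array(q)[[1,2,3,0]]);u=s["ee_pos"][:2]/np.hypot(*s["ee_pos"][:2]);D=[]
ax=np.array([-u[1],u[0],0])
for r,z in [(.6245,.2408),(.5,.3),(.6,.3),(.55,.1)]:
  for t in (-.3,0,.3):
    p=(R.from_rotvec(ax*t)*R0); Q=p.as_quat()[[3,0,1,2]]; zd=p.apply([0,0,1])
    j=inverse_kinematics([*(u*r),z],Q)
    if j is not None and abs(j[2])<.3: D.append((r,z,j[1],j[3],zd[:2]@u,zd[2])); print(r,z,t,np.round(j,2),np.round(zd[:2]@u,2))
D=np.array(D)
def f(x):
    r,z,a,b,zr,zz=D.T
    return np.r_[x[0]+x[1]*np.sin(a+x[5])+x[2]*np.sin(a+b+x[4])+x[6]*zr-r, x[3]+x[1]*np.cos(a+x[5])+x[2]*np.cos(a+b+x[4])+x[6]*zz-z]
s=least_squares(f,[0,.5,.4,.3,0,0,.3]);print(np.round(s.x,4),s.cost)
```

```text
0.6245 0.2408 -0.3 [ 1.24  0.26 -0.02  1.86  0.05  0.73 -0.13] 0.3
0.6245 0.2408 0 [ 1.24  0.41 -0.01  1.6   0.01  1.13 -0.08] 0.0
0.6245 0.2408 0.3 [ 1.25  0.6   0.    1.33 -0.02  1.51 -0.06] -0.3
0.5 0.3 -0.3 [ 1.23 -0.02 -0.04  2.03  0.05  0.83 -0.15] 0.3
0.5 0.3 0 [ 1.24  0.15 -0.03  1.81  0.    1.18 -0.1 ] 0.0
0.5 0.3 0.3 [ 1.24  0.34 -0.02  1.6  -0.02  1.5  -0.08] -0.3
0.6 0.3 -0.3 [ 1.23  0.16 -0.02  1.83  0.04  0.85 -0.12] 0.3
0.6 0.3 0 [ 1.24  0.33 -0.01  1.58  0.    1.23 -0.08] 0.0
0.6 0.3 0.3 [ 1.24  0.52  0.    1.33 -0.02  1.59 -0.07] -0.3
0.55 0.1 -0.3 [ 1.21  0.34 -0.    2.16  0.1   0.34 -0.19] 0.3
0.55 0.1 0 [ 1.25  0.45 -0.03  1.92  0.02  0.77 -0.1 ] 0.0
0.55 0.1 0.3 [ 1.25  0.61 -0.02  1.67 -0.01  1.16 -0.07] -0.3
[ 1.600e-03  5.340e-01  4.524e-01  2.841e-01 -6.000e-04  1.000e-04
  3.409e-01] 2.564224404089428e-07
```

Run:
```python
from h import *
s=read_state();u=s["ee_pos"][:2]/np.hypot(*s["ee_pos"][:2])
j=inverse_kinematics([*(u*.47),.55],s["tool_rot"]);print(np.round(j,3))
move_j(j); j=np.array(j);j[0]=-.07;j[6]=-1.65;j[2]=0;move_j(j)
s=read_state();print(s["t"],s["ee_pos"],s["tool_rot"],s["contact_force"])
move_gripper(0.0)
p,q=[.55,.02,.45],[0,1,0,0]
print(np.round(inverse_kinematics(p,q),3));movep(p,q)
s=read_state();print(s["t"],s["ee_pos"],np.round(s["qpos"],3),s["gripper_width"])
look("wrist",save="w1")
```

```text
[ 1.22   0.04  -0.011  1.369  0.     1.733 -0.104]
4.375 [ 0.47005745 -0.01668256  0.54998296] [ 3.39069557e-04  9.99985190e-01 -5.43178991e-03  2.66415940e-05] [-0.40338938  0.64105232  0.02122333]
[-0.103  0.182 -0.026  1.43   0.005  1.53  -1.7  ]
6.3083 [0.54983327 0.01956844 0.45083701] [-0.103  0.182 -0.026  1.428  0.005  1.532 -1.699] 0.009781037746479744
wrist supply_lever_stem [347.2 215.3] 0.83 [ 0.5085 -0.0119  0.088 ]
wrist supply_lever_grip [259.9 215.1] 0.79 [0.5089 0.1022 0.088 ]
wrist supply_lever_grip [344.3 215.1] 0.63 [ 0.5088 -0.0081  0.088 ]
wrist bleed_bar_stem [345.7 215.7] 0.75 [ 0.5077 -0.01    0.087 ]
wrist bleed_bar_end [344.8 219.1] 0.88 [ 0.5032 -0.0089  0.087 ]
wrist sensor_lever_grip [423.2 215.4] 0.74 [ 0.5085 -0.1118  0.088 ]
wrist thread_tape [577.8 223.6] 0.98 [ 0.4772 -0.3801  0.01  ]
wrist hex_keys [581.6 157.6] 0.66 [ 0.5794 -0.3672  0.01  ]
wrist marker [255.9  81.9] 0.63 [0.6796 0.1127 0.008 ]
wrist marker [346.1 215.9] 0.55 [ 0.4879 -0.0153  0.008 ]
wrist rig [344.3 213. ] 0.73 [ 0.4977 -0.0113  0.03  ]
wrist rig [343.5 215.3] 0.64 [ 0.4942 -0.0102  0.03  ]
```

View pics/w1.png

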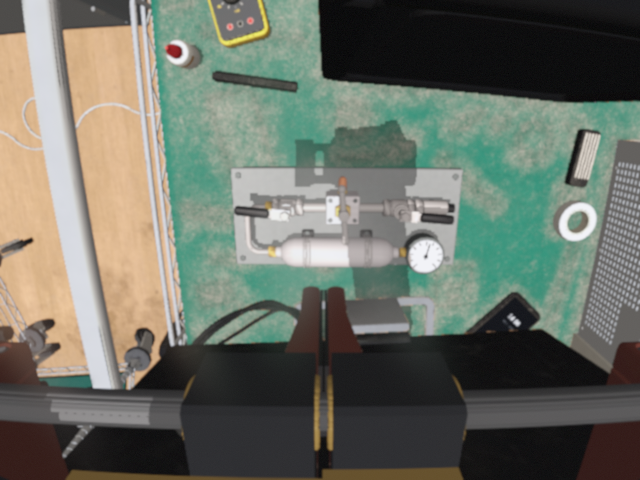

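Wrist view: hub near (343,211), supply stem near (285,211), and the supply sleeve at columns 236–266, almost along the pipe. The network positions agree with the top camera. Before descending I'll check how far the thick cart rail on the left is from the gripper body.

Run:
```python
from h import *
s=read_state()
for z in (0,.1,.2,.3,.4):
    print(z,[np.round(at_z(p,"wrist",z,s)[:2],3).tolist() for p in((60,100),(85,250))],[np.round(at_z(p,"side",z)[:2],3).tolist() for p in((200,378),(300,398),(420,428))])
for p in((285,211),(236,211),(266,212.5),(343,211),(343,180),(345,240),(400,214),(450,219)): print(p,np.round(at_z(p,"wrist",.088,s)[:2],4))
im=cv2.imread("pics/w1.png")[150:280,220:480];cv2.imwrite("pics/w1c.png",cv2.resize(im,None,fx=3,fy=3,interpolation=cv2.INTER_CUBIC))
```

```text
0 [[0.663, 0.406], [0.431, 0.406]] [[0.753, 0.129], [0.523, 0.123], [0.267, 0.134]]
0.1 [[0.658, 0.341], [0.465, 0.341]] [[0.708, 0.19], [0.506, 0.185], [0.281, 0.195]]
0.2 [[0.653, 0.276], [0.499, 0.276]] [[0.664, 0.251], [0.489, 0.246], [0.295, 0.255]]
0.3 [[0.648, 0.211], [0.533, 0.211]] [[0.619, 0.312], [0.473, 0.308], [0.309, 0.316]]
0.4 [[0.643, 0.146], [0.567, 0.146]] [[0.575, 0.373], [0.456, 0.37], [0.323, 0.376]]
(285, 211) [0.5148 0.0695]
(236, 211) [0.5149 0.1336]
(266, 212.5) [0.5128 0.0944]
(343, 211) [ 0.5147 -0.0059]
(343, 180) [ 0.5551 -0.0053]
(345, 240) [ 0.4752 -0.0091]
(400, 214) [ 0.5108 -0.0805]
(450, 219) [ 0.5042 -0.1473]
```

View pics/w1c.png

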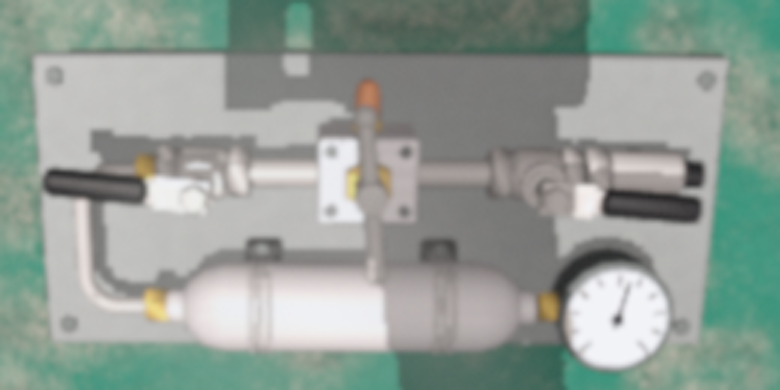

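Rail is at y≈0.265, z≈0.22, so it clears. The crop shows the supply lever about 0.12 rad past open, and the T-bar about closed. Next I push the supply lever.

```bash
cat >> h.py <<'E'
S=np.array([.507,.069]);B=np.array([.508,-.0095]);TILT=.12
Q=[0,np.cos(TILT/2),0,np.sin(TILT/2)]   # tool x ahead; checked below
from scipy.spatial.transform import Rotation as R
ZD=R.from_quat(np.array(Q)[[1,2,3,0]]).apply([0,0,1])
if ZD[0]>0: Q[3]*=-1; ZD[0]*=-1
def tcp(xy,z=.086): return np.array([*xy,z])-.006*ZD
def force(): return np.array(read_state()["contact_force"])
def sup(th,back=0,S=S):
    u=np.array([np.sin(th),np.cos(th)]);n=np.array([np.cos(th),-np.sin(th)])
    return S+.044*u-(.00625+back)*n-[.010,-.0135]
E
python3 - <<'E'
from h import *
p=sup(.1,.014); print(ZD,Q,p)
movep(tcp(p,.25),Q);s=read_state();print(s["t"],np.round(s["qpos"],2))
F0=force();move_linear(tcp(p),velocity=.12);print(np.round(force()-F0,1))
F0=force()
for th in [.12,.3,.5,.7,.9,1.1,1.25,1.38,1.45]:
    move_linear(tcp(sup(th)),velocity=.08);s=read_state();print(th,np.round(s["t"],1),np.round(force()-F0,1),np.round(np.array(s["ee_pos"])[:2]-tcp(sup(th))[:2],4))
    if np.linalg.norm(force()-F0)>20: break
look("wrist",["supply_lever_stem","supply_lever_grip","bleed_bar_end","rig"],save="w2")
E
```

```text
[-0.11971221  0.         -0.99280864] [0, np.float64(0.9982005399352042), 0, np.float64(-0.059964006479444595)] [0.48124384 0.12830181]
7.7333 [-0.23  0.26 -0.12  1.78 -0.01  1.21 -1.92]
[0.4 0.4 0.1]
0.12 9.6 [ 0.8 -0.3 -0.7] [ 0.0004 -0.0001]
0.3 9.8 [-2.5 -0.8  1.6] [-0.0005 -0.    ]
0.5 10.1 [-3.4 -0.9 -0.3] [-0.0003  0.0001]
0.7 10.4 [-1.6  1.   0.5] [0.     0.0003]
0.9 10.6 [-2.4  1.2  0.1] [0.0003 0.0003]
1.1 10.9 [-0.7  2.6 -0.8] [0.0005 0.0003]
1.25 11.1 [ 1.   3.1 -1. ] [0.0006 0.0004]
1.38 11.4 [1.5 3.7 0.2] [0.0008 0.0004]
1.45 11.6 [1.9 4.  0.2] [0.0008 0.0005]
wrist supply_lever_stem [467.2 289. ] 0.61 [0.5585 0.0367 0.088 ]
wrist supply_lever_stem [361.1 302.5] 0.29 [0.5524 0.0792 0.088 ]
wrist supply_lever_grip [358.2 303.3] 0.91 [0.552  0.0803 0.088 ]
wrist bleed_bar_end [543.7 361.4] 0.78 [ 0.5192 -0.0059  0.087 ]
wrist rig [464.8 284.9] 0.63 [0.5261 0.0139 0.03  ]
```

View pics/w2.png

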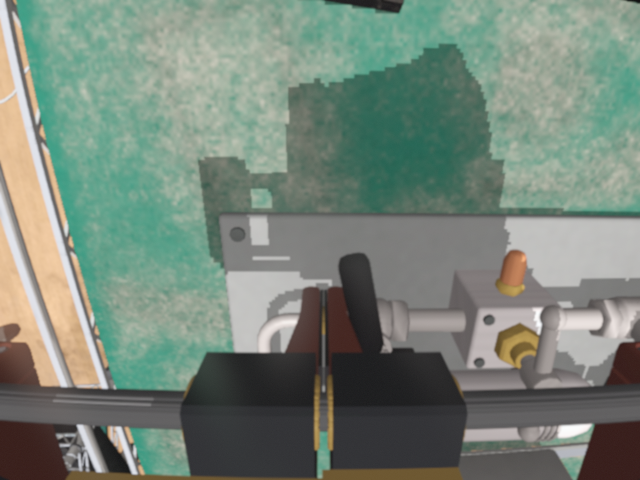

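The finger is against the sleeve, whose tip is at (352,260), and the lever is nearly across the pipe. I'll push on until it meets the stop.

Run:
```python
from h import *
F0=np.array([0.,0,0])
for th in np.arange(1.47,1.80,.02):
    move_linear(tcp(sup(th)) if th<1.571 else tcp(sup(1.571)-[0,(th-1.571)*.044]),velocity=.03);pause(.05);f=force();print(round(th,2),np.round(f,1))
    if abs(f[1])>14: break
s=read_state();print(s["t"],s["ee_pos"])
p=np.array(s["ee_pos"])+[0,.015,0]; move_linear(p,velocity=.06)
print(np.round(force(),1))
move_linear(p+[0,0.03,.12],velocity=.15)
movep([.56,.05,.30],[0,1,0,0])
look("wrist",save="w3"); print(read_state()["t"])
im=cv2.imread("pics/w3.png")[150:400,140:540];cv2.imwrite("pics/w3c.png",cv2.resize(im,None,fx=2,fy=2,interpolation=cv2.INTER_CUBIC))
```

```text
1.47 [ 3.2  6.4 -1.6]
1.49 [ 2.9  6.1 -1.5]
1.51 [ 2.5  6.6 -0.6]
1.53 [ 2.8  6.  -1.7]
1.55 [ 3.1  5.4 -1. ]
1.57 [ 2.9  6.3 -1. ]
1.59 [ 3.3  4.6 -1.1]
1.61 [ 3.3  5.  -0.6]
1.63 [ 4.3  6.1 -2. ]
1.65 [ 3.4  6.4 -1.9]
1.67 [ 4.2  6.6 -2.2]
1.69 [ 4.2  8.6 -2. ]
1.71 [ 4.5 10.7 -1.8]
1.73 [ 4.9 13.  -2.7]
1.75 [ 4.4 14.  -3.1]
1.77 [ 5.  16.9 -4.4]
16.6667 [0.54327463 0.08520482 0.09246036]
[-0.1 -0.1  0.2]
wrist supply_lever_stem [387.1 250.9] 0.94 [ 0.521  -0.0103  0.088 ]
wrist supply_lever_grip [384.8 250.5] 0.31 [ 0.5214 -0.0081  0.088 ]
wrist bleed_bar_stem [382.6 250.8] 0.56 [ 0.5208 -0.0062  0.087 ]
wrist bleed_bar_end [383.6 264.6] 0.9 [ 0.5068 -0.0078  0.087 ]
wrist sensor_lever_grip [492.9 264.2] 0.72 [ 0.5072 -0.1139  0.088 ]
wrist hex_keys [258.6  78.6] 0.55 [0.6804 0.1159 0.01  ]
wrist marker [258.9  80.5] 0.92 [0.6787 0.116  0.008 ]
wrist rig [385.5 249.3] 0.58 [ 0.5029 -0.0183  0.03  ]
19.1833
```

View pics/w3c.png

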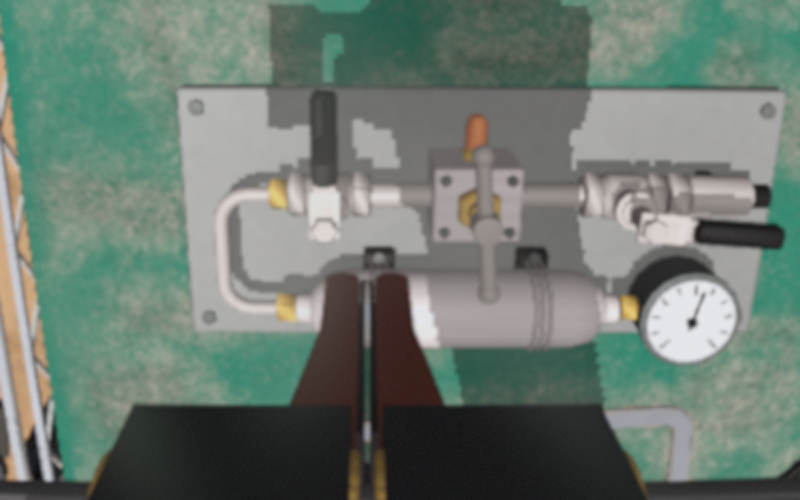

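The supply lever is on its stop, pointing straight to +x, with its sleeve at crop (322,140). The rig has not moved: the hub is at crop (487,228), which still works out to (0.507, −0.008). Now the bleed bar.

```bash
cat >> h.py <<'E'
def bl(ph,back=0):
    u=np.array([np.cos(ph),np.sin(ph)]);n=np.array([-u[1],u[0]])
    return B+.026*u-(.004+back+.010*abs(n[0])+.0135*abs(n[1]))*n
E
python3 - <<'E'
from h import *
p=bl(0,.011);print(p)
movep(tcp(p,.22),Q);print(np.round(force(),1));move_linear(tcp(p),velocity=.12);print(np.round(force(),1))
for ph in np.linspace(0,3.14,17):
    move_linear(tcp(bl(ph)),velocity=.06);f=force();print(round(ph,2),np.round(f,1))
    if np.linalg.norm(f)>16: print("STOP");break
s=read_state();print(s["t"])
look("wrist",["bleed_bar_end","bleed_bar_stem"],save="w4")
E
```

```text
[ 0.534 -0.038]
[ 0.1  0.  -0.1]
[ 0.2 -0.4 -0.1]
0.0 [ 0.3 -0.3 -0.4]
0.2 [-0.1 -0.3 -0.8]
0.39 [-0.2  0.5  0.9]
0.59 [-0.1 -1.6 -0.2]
0.78 [ 0.5 -2.3 -0.8]
0.98 [ 0.6 -1.1 -1.4]
1.18 [ 0.4 -0.7 -0.9]
1.37 [ 0.  -0.5  0. ]
1.57 [ 1.2 -0.7  0.1]
1.77 [ 2.9 -1.6 -0.5]
1.96 [ 3.7  0.9 -0.6]
2.16 [2.7 1.7 0.7]
2.36 [1.5 1.1 1.5]
2.55 [0.9 1.6 0.3]
2.75 [ 2.9 -1.1 -0.3]
2.94 [ 0.2  0.9 -0.9]
3.14 [-0.1 -0.3  0. ]
25.5167
wrist bleed_bar_end [361.5 259.5] 0.63 [ 0.5121 -0.0072  0.087 ]
wrist bleed_bar_stem [363.8 222.4] 0.74 [ 0.5275 -0.0075  0.087 ]
wrist bleed_bar_stem [359.3 256. ] 0.25 [ 0.5136 -0.0063  0.087 ]
```

View pics/w4.png

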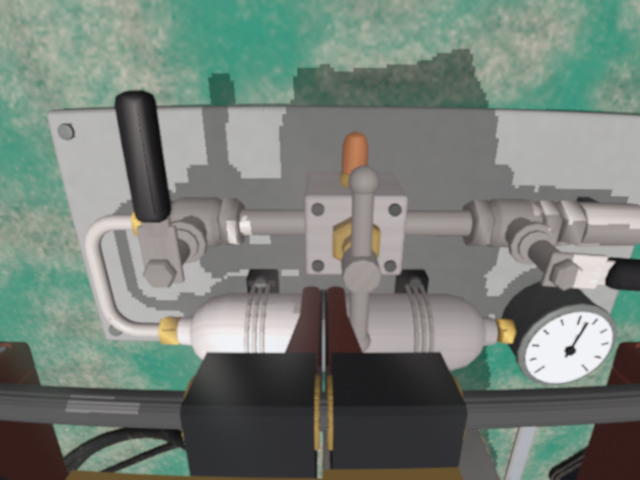

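The T-bar lies along x again, from (364,180) through the hub (361,270) to behind the finger, which is now on its +y side. I'll measure the angle, then back off and look again.

Run:
```python
from h import *
s=read_state();a,b=[at_z(p,"wrist",.09,s) for p in((364,180),(361.5,268))];print(a,b,np.arctan2(*(a-b)[[1,0]]))
p=np.array(s["ee_pos"])+[0,.012,0];move_linear(p,velocity=.06);move_linear(p+[0,0,.14],velocity=.15)
movep([.57,.04,.30],[0,1,0,0]);look("wrist",save="w5");s=read_state();print(s["t"],force())
im=cv2.imread("pics/w5.png")[150:400,140:540];cv2.imwrite("pics/w5c.png",cv2.resize(im,None,fx=2,fy=2,interpolation=cv2.INTER_CUBIC))
```

```text
[ 0.54476596 -0.00631754  0.09      ] [ 0.51036327 -0.00680501  0.09      ] 0.01416856172637215
wrist supply_lever_stem [379.  258.8] 0.93 [ 0.5224 -0.0131  0.088 ]
wrist supply_lever_grip [289.3 248.1] 0.57 [0.533  0.0714 0.088 ]
wrist bleed_bar_stem [378.  259.6] 0.76 [ 0.5212 -0.0123  0.087 ]
wrist bleed_bar_end [371.9 273.7] 0.71 [ 0.5068 -0.0071  0.087 ]
wrist bleed_bar_end [289.5 242.6] 0.52 [0.5381 0.0712 0.087 ]
wrist sensor_lever_grip [481.3 275.6] 0.87 [ 0.5048 -0.1138  0.088 ]
wrist thread_tape [631.3 268.1] 0.62 [ 0.4802 -0.3384  0.01  ]
wrist marker [248.2  87.7] 0.82 [0.6801 0.1169 0.008 ]
wrist rig [375.3 257.3] 0.87 [ 0.5027 -0.0176  0.03  ]
28.125 [-0.0844587   0.84302983  0.42800361]
```

View pics/w5c.png

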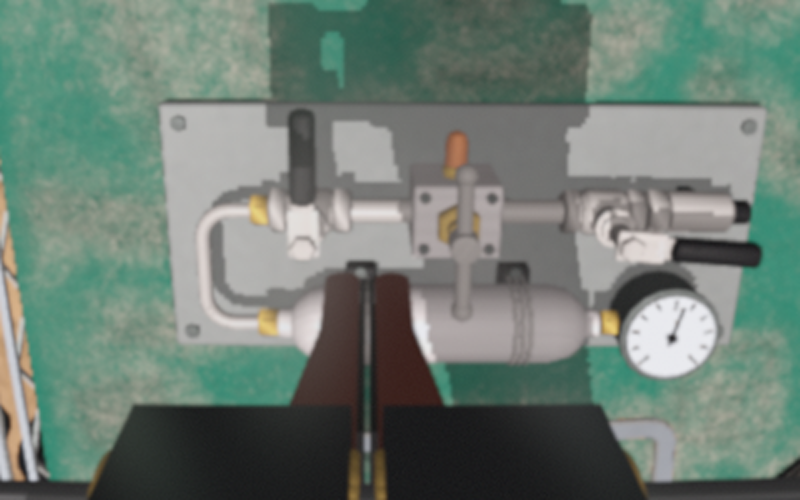

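The supply lever is across the pipe, the bar is at half a turn, the sensor lever is still along the pipe, and the rig has not moved. Handing in.

```bash
python3 -c "
from workcell import *
print(close_job())"
```

```text
the job is handed in; nothing more can be done
None
```

The job is handed in: the supply lever was pushed shut onto its stop first, then the bleed T-bar was turned half a turn open, the sensor lever was left open, the rig stayed in place, and the gripper was clear of everything at about 28 s of the 64 s.

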